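Close the gap in a modular logger and press its bridge module on

TASK

Finish the modular data logger on the bench: press the loose square stud module fully home into the gap between the two fixed modules of the docking rail, then press the long bridge module down across all three so that it sits flush on them all along. The steel adapter parked on the bridge module must end up standing upright on the bench top. Both modules must be pushed fully down over the studs and let go; leave the spare module and everything else on the bench standing where it is.

Things in the scene. Friction and masses are not known exactly. Their poses are not given: they have to be found in the camera images.
- gap_seat (a point): Middle of the gap in the docking rail, on the top face of its aluminium plate (8 mm thick, 152 x 60 mm, screwed to the bench). x runs along the rail, y across it, z up. Two black modules, 39 x 39 x 32 mm high, are fixed on the plate at x = +42 and x = -42 mm, so the gap is 45 mm long, open on both y sides
- gap_studs (a point): 9 mm above gap_seat, level with the tops of the gap's four grey studs at x, y = +-10 mm: 12 mm across, 9 mm high, the upper 3 mm tapering to 7 mm. Spring balls in their y sides stop a module that is merely set down about 5 mm too high; a push of about 8 to 15 N gets it past them, and it must be pushed on until its underside meets the plate
- top_seat (a point): Level at which the bridge's underside must finally lie, over the rail's middle, 32 mm above gap_seat, same axes: the tops of the fixed modules, and of the square one once home. The fixed modules carry the same 9 mm studs (x = +-42 +-10, y = +-10 mm); the outermost pairs hold spring balls, so the bridge too stops about 5 mm high and needs a push of about 8 to 15 N
- square_mid (a point): Centre, half-way up its 32 mm body, of the loose square module: black, 39 x 39 mm, 50 to 100 g, upright; four studs rise a further 9 mm from its top; four sockets (1.2 mm play round a stud) in its underside. x, y along its sides; it fits in any quarter turn. Shunt box and tin stand beside two opposite sides, too close for a finger; the other two are free
- bridge_mid (a point): Centre (half-way up) of the long bridge module: black with a grey panel on a smooth top, 123 x 39 x 26 mm high, 100 to 200 g, standing upright on the bench. x along its length, z up. Twelve sockets like those of the square module in its underside; it fits either way round
- spare_mid (a point): Centre (half-way up) of a spare module that is not needed: black, 60 x 39 x 32 mm high with six studs 9 mm high on top; leave it
- meter: Multimeter lying flat, 155 x 78 mm, 40 mm high with its dial; origin at the centre of its underside, x along its length; leave it
- shunt: Aluminium shunt box, 28 x 44 mm, 54 mm high with its two posts; origin at the centre of its underside; beside the square module; leave it
- tin: Dark upright tin, 32 mm across, 52 mm high; origin at the centre of its underside; beside the square module, opposite the shunt box; leave it
- adapter_mid (a point): Centre (half-way up) of the steel coaxial adapter that starts standing on top of the bridge module: 34 mm high, round, the lower 18 mm 26 mm across, the top 14 mm 16 mm across, 80 g; z along it. It must end upright on the bench top itself (height 0), anywhere clear
- relay: Small white relay cube, 24 x 24 mm, 32 mm high with its brass top; origin at the centre of its underside; beside one end of the bridge module's long side; leave it
- mouse: Computer mouse, about 78 x 62 mm, 32 mm high; origin on its underside; leave it
- cleaner: White bottle of cleaner, 52 mm across, 150 mm high, standing; origin at the centre of its underside; leave it
Things that resemble listed ones, but are neither listed nor needed, are in the scene too. What is shaped like the part that bears adapter_mid but green is not meant.

How it is judged:
On the way, in this order (a step that is already met when the one before it is completed fails the run):
1. the square module is on the studs of the gap (z of square_mid in the frame of gap_seat between 0.013 and 0.024 m and x of square_mid in the frame of gap_seat between -0.003 and 0.003 m and y of square_mid in the frame of gap_seat between -0.003 and 0.003 m and angle between square_mid's own z axis and vertical below 0.15 rad), for 0.2 s.
2. the bridge module is fully home across all three modules (z of square_mid in the frame of gap_seat between 0.013 and 0.0176 m and x of square_mid in the frame of gap_seat between -0.003 and 0.003 m and y of square_mid in the frame of gap_seat between -0.003 and 0.003 m and angle between each of square_mid, bridge_mid's own z axis and vertical below 0.035 rad and z of bridge_mid in the frame of top_seat between 0.01 and 0.0146 m and x of bridge_mid in the frame of top_seat between -0.003 and 0.003 m and y of bridge_mid in the frame of top_seat between -0.003 and 0.003 m and angle between the x axis of bridge_mid and the x axis of top_seat, either way round below 0.05 rad), for 0.2 s.
At the end, for the whole second after the job is handed in: Square in the gap, underside within 1.6 mm of the plate; bridge along the rail, underside within 1.6 mm of the module tops; each within 3 mm of centre and level within 2 degrees (bridge in line within 2.9); adapter upright within 5.7 degrees, foot within 4 mm of the bench top; all at rest (all of step 2 and linear speed of each of square, bridge, adapter below 0.01 m/s and height (world z) of adapter_mid between 0.013 and 0.021 m and angle between adapter_mid's own z axis and vertical below 0.1 rad); the robot touches nothing.
It fails at once if a bystander is moved by more than 20 mm or tipped over (distance of any of spare_mid, meter, shunt, tin, relay, mouse, cleaner from where it was at the start of the episode above 0.02 m or angle between any of spare_mid, meter, shunt, tin, relay, mouse, cleaner's own z axis and vertical above 0.5 rad).
It also fails if it takes over 72 s, if anything falls off the work surface, if the arm or the gripper's body presses on something with over 40 N, if the wrist force passes 120 N, or if a joint passes its speed limit or range.

ROBOT

A 6-joint arm with a two-finger parallel gripper is mounted at the origin on the work surface. World frame = base frame: x ahead of the robot, y to its left, z up, the work surface at z = 0. Lengths are in m, angles in rad, forces in N, time in s.
With the tool pointing down it reaches from about 0.35 to 0.725 m from the base axis. Payload 4.3 kg.
Tool frame: the origin (TCP) lies at the centre of the arm's flange, where the gripper is bolted on; the fingertips stand 173 mm ahead of it and the grasp point (between the pads) lies 155 mm ahead of it; z points along the fingers, y is the line along which they close (so a half turn about z gives the same grasp; the last joint's range is limited). The gripper opens to 85 mm and grips with 20 to 120 N. Pads are 22 mm wide; open, the fingers measure 114 mm over their backs; the gripper's body (76 mm by 85 mm) begins 54 mm behind the grasp point. The pads swing forward as they close: fully open they stand 13 mm farther back than shut.
Start: joints at [-1.239, 0.377, 0.081, 1.274, 0, 1.46], TCP at [0.246, -0.52, 0.405] pointing down, gripper open.
Joint ranges: [-2.72, 2.72], [-0.84, 1.66], [-1.02, 1.22], [-1.77, 2.12], [-1.37, 1.28], [-3.14, 3.14]. Speed limits (rad/s): [2.57, 2.57, 3.14, 3.14, 3.14, 3.14].

INTERFACE

Orientations are given as a unit quaternion [x, y, z, w].
In Python, from rig import manip gives the robot as it stands.
- The arm moves only by the shell command python3 -m pendant 'ROWS' [FORCE]. ROWS is JSON, a list of rows, each an object of numbers: "tx", "ty", "tz": the shift along the tool's x, y, z scaled (see below); "wx", "wy", "wz": the turn, a rotation vector about the tool's x, y, z scaled (see below); "fingers": the closure, from 0 (fully open) to 1 (shut). In form: [{"tx": .., "ty": .., "tz": .., "wx": .., "wy": .., "wz": .., "fingers": ..}, ...]. A call has 1 to 10 rows; each row is the pose to reach, as a shift and turn from the pose commanded when the call began, along the tool's axes at that moment; what a row does not reach only later rows make up. The controller multiplies each number of a shift by 0.4 m and each number of a turn by 45 degrees. A row lasts 1/8 s, in which the tool goes at most 62.5 mm and 10.7 degrees, less where a joint would pass 70% of its speed; a pose out of reach is approached as far as the arm can. A call with a number of a shift or a turn outside -1 to 1 is refused whole. A call with a gripper value outside its range is refused whole. The fingers move at their own pace and stop on an object; FORCE is the grip in N (left out, the last holds). Time passes only in rows, so rows that repeat a pose let the fingers close. It gives the time, the measured TCP pose, the force, the opening and the grip force at its end, in the units of the state.
- manip.sense(): the state, without advancing time (a new reading comes with each control period).
- manip.capture(name): name is "side" or "top" or "wrist"; returns a dict with "img" (480x640x3 uint8, red, green, blue), "range_z" (480x640 float32, m along the optical axis (not along the pixel's ray), 0 where there is no reading), "vertical_fov" (degrees; the focal length in pixels is half the picture's height over the tangent of half this angle, whatever the lens; pixels are square), "cx", "cy" (the principal point, pixels), "xyz" and "rotation" of the camera in the world; the wrist camera has in their place "tool_from_camera" (4x4, takes a point from camera to tool coordinates, whose origin is the TCP and whose axes are the flange's). Camera axes: x right, y up, looking along -z (the intrinsics and any distortion apply to the point x, -y, -z); pixel columns grow to the right and rows downward; lengths in m; the calibration is good to about 2 mm. A picture is of the moment at which its call begins: read the wrist's pose just before it.
- manip.sign_off(): hands the job in; it is judged then, once.
The state is a dict: "time_s": time; "joint_pos": joint angles; "joint_vel": joint speeds; "effort": joint torques, N m; "position": TCP position; "ee_rot": TCP orientation; "force": force on the tool from outside, world axes, zero at the start; "torque": the same for the moment, N m; "gripper_width": finger opening in m; "finger_force": force on a finger pad.
Only numpy, scipy, OpenCV 4.12 (cv2) and the standard library are available. Lean on these libraries where they do the work, as an engineer would, in place of code of your own. Each camera call takes 0.05 s, during which the arm holds its last target. There are 200 camera calls.

## Working session

There is one attempt and no reset: what is moved stays moved. The work goes in short steps, Python scripts to look and compute and a shell command to move; the robot and the scene stay as the last step left them, time stands still between calls to the robot, and variables do not carry over. Pictures are saved under pics/ and viewed, at most 10 in all, crops included, and the job is handed in when it is done.

```bash
ls; mkdir -p pics
python3 - <<'E'
from rig import manip
import cv2,json,numpy as np
s=manip.sense(); print({k:np.round(v,3).tolist() for k,v in s.items()})
for n in("top","side"):
    c=manip.capture(n); np.savez(f"{n}0.npz",**c); cv2.imwrite(f"pics/{n}0.png",c["img"][:,:,::-1])
    print(n,{k:(np.round(v,4).tolist()) for k,v in c.items() if k not in("img","range_z")}, (c["range_z"]>0).mean())
E
```

```text
pics
{'time_s': 0.0, 'joint_pos': [-1.239, 0.378, 0.08, 1.274, -0.0, 1.46], 'joint_vel': [-0.001, 0.001, -0.002, -0.0, -0.0, 0.001], 'effort': [-0.002, -46.36, 26.988, 0.021, -0.0, 0.0], 'position': [0.246, -0.519, 0.404], 'ee_rot': [0.976, 0.219, -0.0, -0.001], 'force': [-0.074, 0.336, 0.607], 'torque': [-0.007, 0.013, -0.002], 'finger_force': 0.0, 'gripper_width': 0.086}
top {'vertical_fov': 50.8149, 'cx': 319.1294, 'cy': 239.2938, 'xyz': [0.5077, 0.0437, 1.0783], 'rotation': [-0.0145, 0.021, 0.7083, -0.7055]} 0.9959440104166667
side {'vertical_fov': 52.0214, 'cx': 321.1885, 'cy': 246.1371, 'xyz': [0.5367, 0.7912, 0.7101], 'rotation': [-0.0035, 0.4247, 0.9053, -0.0088]} 0.9960579427083334
```

View pics/top0.png

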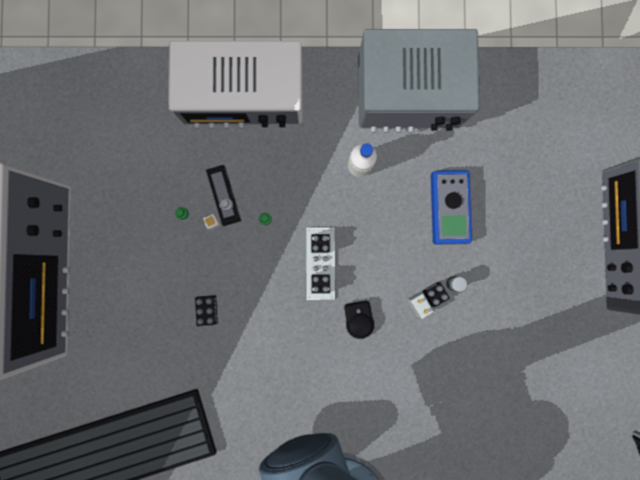

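View pics/side0.png

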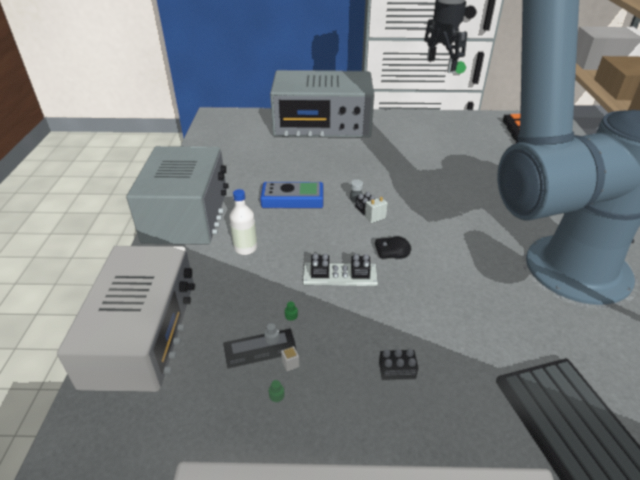

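The top view shows the rail at (321,264), with fixed modules at (320,243) and (320,284).

- **Square module:** candidates are the 4-stud module at (435,295) between the shunt (423,305) and the tin (458,284), the two fixed ones on the rail, and the 6-stud spare at (206,310). I choose (435,295).
- **Bridge:** candidates are the long module with a grey panel at (223,195) and the black tray at (100,440). I choose (223,195).
- **Adapter:** candidates are the steel one on the bridge at (226,205) and the green ones at (182,213) and (265,218). I choose (226,205).

```bash
cat > h.py <<'E'
import numpy as np, cv2, sys
from scipy.spatial.transform import Rotation as R
from rig import manip
def snap(name):
    s=manip.sense(); c=manip.capture(name)
    if "xyz" in c: Rm=R.from_quat(c["rotation"]).as_matrix(); t=np.array(c["xyz"])
    else:
        T=np.array(c["tool_from_camera"]); Rt=R.from_quat(s["ee_rot"]).as_matrix()
        Rm=Rt@T[:3,:3]; t=Rt@T[:3,3]+np.array(s["position"])
    c["Rm"],c["t"]=Rm,t
    return c
def rays(c,uv):
    f=240/np.tan(np.radians(c["vertical_fov"])/2); uv=np.asarray(uv,float)
    d=np.stack([(uv[...,0]-c["cx"])/f,-(uv[...,1]-c["cy"])/f,-np.ones(uv.shape[:-1])],-1)
    return d@c["Rm"].T
def cloud(c):
    v,u=np.mgrid[0:480,0:640]
    return c["t"]+rays(c,np.stack([u,v],-1))*c["range_z"][...,None]
def plane(c,uv,z):
    d=rays(c,uv); return c["t"]+d*((z-c["t"][2])/d[...,2])[...,None]
def proj(c,p):
    f=240/np.tan(np.radians(c["vertical_fov"])/2); q=(np.asarray(p)-c["t"])@c["Rm"]
    return np.stack([c["cx"]-f*q[...,0]/q[...,2],c["cy"]+f*q[...,1]/q[...,2]],-1)
def rect(pts):
    (cx,cy),(w,h),a=cv2.minAreaRect((pts[:,:2]*1000).astype(np.float32))
    if w<h: w,h,a=h,w,a+90
    return np.round([cx,cy,w,h,(a+90)%180-90],1)   # mm, deg of long side
def goto(x,y,ztip,yaw=None,tcp=173):
    """scaled shift/turn to put the point tcp mm ahead of flange at x,y,ztip (mm); yaw deg = direction of closing line (tool y)"""
    s=manip.sense(); Rt=R.from_quat(s["ee_rot"]); p=np.array(s["position"])
    M=Rt.as_matrix(); yc=np.degrees(np.arctan2(M[1,1],M[0,1]))
    if yaw is None: yaw=yc
    yaw=yc+(yaw-yc+90)%180-90
    a=np.radians(yaw); Y=np.array([np.cos(a),np.sin(a),0]);Z=np.array([0,0,-1.]);G=np.column_stack([np.cross(Y,Z),Y,Z])
    d=M.T@(np.array([x,y,ztip+tcp])/1000-p); w=R.from_matrix(M.T@G).as_rotvec(degrees=True)
    print("t",np.round(d/0.4,4),"w",np.round(w/45,4),"dist mm",np.round(d*1000,1),"deg",np.round(w,2),"yaw now",round(yc,2),"j6",round(s["joint_pos"][5],2),"time",s["time_s"],"w",round(s["gripper_width"],4))
E
python3 - <<'E'
from h import *
c=snap("top"); P=cloud(c)
def reg(n,u,v,r,lo,hi):
    Q=P[v-r:v+r,u-r:u+r].reshape(-1,3); print(n,"floor",np.round(np.percentile(Q[:,2],10)*1000,1),"max",np.round(Q[:,2].max()*1000,1)); 
    Q=Q[(Q[:,2]>lo)&(Q[:,2]<hi)]; print("  ",len(Q),rect(Q),"z",np.round(np.median(Q[:,2])*1000,1))
reg("bridge",223,195,36,.018,.035)
reg("adapter",226,205,14,.045,.075)
reg("square+",437,295,34,.020,.070)
reg("plate",321,264,42,.004,.014)
reg("fixed",321,264,42,.030,.055)
reg("spare",206,310,22,.02,.06)
reg("greenL",182,213,12,.01,.06);reg("greenR",265,218,12,.01,.06);reg("relay",210,221,9,.025,.06)
E
```

```text
bridge floor -2.3 max 1078.3
   1130 [650.7 250.7 123.5  72.1  16.2] z 26.2
adapter floor -0.2 max 1078.3
   88 [633.2 226.2  22.   20.5 -19.2] z 56.6
square+ floor -2.9 max 1078.3
   956 [ 444.4 -212.5  115.5   43.9  -60.1] z 42.2
plate floor -2.4 max 1078.3
   1243 [509.8  30.  178.  174.6 -89.3] z 7.7
fixed floor -2.4 max 1078.3
   735 [ 5.103e+02  3.140e+01  1.214e+02  3.940e+01 -3.000e-01] z 40.4
spare floor -2.1 max 1078.3
   591 [414.1 269.   60.1  39.7   4.2] z 32.8
greenL floor -2.2 max 1078.3
   124 [617.3 322.4  24.9  21.4 -16.1] z 21.2
greenR floor -2.7 max 1078.3
   119 [605.3 147.   24.3  24.1  20.6] z 20.3
relay floor -1.6 max 37.1
   139 [599.2 259.8  24.3  24.1  26.2] z 30.7
```

```bash
python3 -c "
from h import *
goto(446,-212,140,30)
T=manip.capture('wrist'); print(np.round(T['tool_from_camera'],3), T['vertical_fov'])"
```

```text
t [ 0.7812 -0.4807  0.2283] w [-1.8000e-03  1.3000e-03  1.8959e+00] dist mm [ 312.5 -192.3   91.3] deg [-8.000e-02  6.000e-02  8.531e+01] yaw now -64.69 j6 1.46 time 0.15 w 0.0857
[[-0.001  0.957  0.29   0.074]
 [ 1.     0.001  0.002  0.001]
 [ 0.002  0.29  -0.957  0.031]
 [ 0.     0.     0.     1.   ]] 64.58209936431133
```

```bash
sed -i 's/yaw=yc+(yaw-yc+90)%180-90/yaw=yc+(yaw-yc+180)%360-180/' h.py
python3 -m pendant '[{"tx":0.781,"ty":-0.481,"tz":0.228,"wz":-1},{"tx":0.781,"ty":-0.481,"tz":0.228,"wz":-1},{"tx":0.781,"ty":-0.481,"tz":0.228,"wz":-1},{"tx":0.781,"ty":-0.481,"tz":0.228,"wz":-1},{"tx":0.781,"ty":-0.481,"tz":0.228,"wz":-1},{"tx":0.781,"ty":-0.481,"tz":0.228,"wz":-1},{"tx":0.781,"ty":-0.481,"tz":0.228,"wz":-1}]' 60
python3 -c "
from h import *
goto(446,-212,140,30)"
```

```text
t [ 0.7813 -0.4809  0.2285] w [-1.1000e-03 -1.5000e-03 -2.1041e+00] dist mm [ 312.5 -192.4   91.4] deg [-5.000e-02 -7.000e-02 -9.469e+01] yaw now -64.69 j6 1.46 time 0.2 w 0.0858invalid input at $[0]: expected keys tx, ty, tz, wx, wy, wz, fingers
```

All keys are required.

```bash
python3 -m pendant '[{"tx":0.781,"ty":-0.481,"tz":0.228,"wx":0,"wy":0,"wz":-1,"fingers":0},{"tx":0.781,"ty":-0.481,"tz":0.228,"wx":0,"wy":0,"wz":-1,"fingers":0},{"tx":0.781,"ty":-0.481,"tz":0.228,"wx":0,"wy":0,"wz":-1,"fingers":0},{"tx":0.781,"ty":-0.481,"tz":0.228,"wx":0,"wy":0,"wz":-1,"fingers":0},{"tx":0.781,"ty":-0.481,"tz":0.228,"wx":0,"wy":0,"wz":-1,"fingers":0},{"tx":0.781,"ty":-0.481,"tz":0.228,"wx":0,"wy":0,"wz":-1,"fingers":0}]' 60
python3 -c "
from h import *
goto(446,-212,140,30)"
```

```text
time_s: 0.95
position: [0.4451, -0.2131, 0.3139]
ee_rot: [0.818, 0.576, 0.0, 0.0]
force: [0.4, -0.0, -0.8]
gripper_width: 0.0859
finger_force: 0.0
t [0.0032 0.0012 0.0021] w [ 5.0000e-04  6.0000e-04 -1.1043e+00] dist mm [1.3 0.5 0.9] deg [ 2.000e-02  2.000e-02 -4.969e+01] yaw now -19.69 j6 1.34 time 0.95 w 0.0859
```

```bash
python3 -m pendant '[{"tx":0,"ty":0,"tz":0,"wx":0,"wy":0,"wz":-1,"fingers":0},{"tx":0,"ty":0,"tz":0,"wx":0,"wy":0,"wz":-1,"fingers":0},{"tx":0,"ty":0,"tz":0,"wx":0,"wy":0,"wz":-1,"fingers":0},{"tx":0,"ty":0,"tz":0,"wx":0,"wy":0,"wz":-1,"fingers":0},{"tx":0,"ty":0,"tz":0,"wx":0,"wy":0,"wz":-1,"fingers":0},{"tx":0,"ty":0,"tz":0,"wx":0,"wy":0,"wz":-1,"fingers":0}]'
python3 - <<'E'
from h import *
import pickle
goto(446,-212,140,30)
c=snap("wrist"); pickle.dump(c,open("w1.pkl","wb")); cv2.imwrite("pics/w1.png",c["img"][:,:,::-1])
P=cloud(c); I=c["img"].astype(int)
u,v=proj(c,np.array([.446,-.212,.032])).astype(int); print(u,v)
Q=P[max(0,v-140):v+140,max(0,u-140):u+140].reshape(-1,3); C=I[max(0,v-140):v+140,max(0,u-140):u+140].reshape(-1,3)
m=(Q[:,2]>.028)&(Q[:,2]<.036)&(C.max(1)<70); print(m.sum(),rect(Q[m]),np.median(Q[m][:,2]))
m=(Q[:,2]>.0385)&(Q[:,2]<.044)&(C.max(1)<140);print("studs",m.sum(),rect(Q[m]))
print("floor",np.percentile(Q[:,2],10))
E
```

```text
time_s: 1.7
position: [0.4443, -0.2148, 0.3142]
ee_rot: [0.536, 0.844, -0.0, -0.0]
force: [-0.7, 0.4, 0.1]
gripper_width: 0.0854
finger_force: 0.0
t [0.0045 0.0068 0.0029] w [-1.000e-04 -1.000e-04 -1.069e-01] dist mm [1.8 2.7 1.2] deg [-0.01 -0.   -4.81] yaw now 25.19 j6 0.55 time 1.7 w 0.0854
324 231
2116 [ 489.6 -243.1  162.8   51.2  -36.5] 0.031821657811352294
studs 829 [ 442.6 -207.1   99.7   43.9  -59.4]
floor -0.0009286472763482988
```

View pics/w1.png

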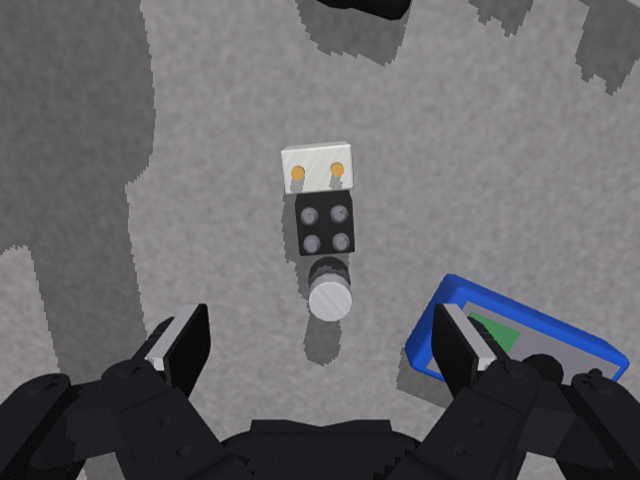

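The wrist view shows the square module at (325,223) with four studs, between the shunt (317,167) and the tin (330,295). The other two sides are free, so the choice is confirmed. Next I refine its pose.

Run:
```python
from h import *
import pickle
c=pickle.load(open("w1.pkl","rb"))
P=cloud(c)[188:262,285:365]; I=c["img"][188:262,285:365].astype(int)
m=(P[...,2]>.028)&(P[...,2]<.046)&(I.max(2)<150)
m=(P[...,2]>.029)&(P[...,2]<.035)&(I.max(2)<80)
n,l,st,ct=cv2.connectedComponentsWithStats(m.astype(np.uint8),connectivity=4); k=1+st[1:,4].argmax()
print("top",rect(P[l==k]),st[k])
s=(P[...,2]>.039)&(P[...,2]<.045)
n,l,st,ct=cv2.connectedComponentsWithStats(s.astype(np.uint8),connectivity=4)
for k in range(1,n):
    if st[k,4]>40: print(st[k,4],ct[k]+[285,188],np.round(P[l==k].mean(0)*1000,1))
goto(446,-212,140,30)
```

```text
top [ 444.8 -208.8   39.2   39.   -60.2] [  10    9   60   59 2071]
173 [339.29479769 214.56069364] [ 448.7 -195.    40.5]
173 [308.69364162 216.47398844] [ 431.1 -204.7   40.4]
152 [341.03289474 243.125     ] [ 458.3 -212.1   40.5]
161 [311.26086957 245.45962733] [ 441.  -222.1   40.5]
t [0.0046 0.0068 0.003 ] w [-1.000e-04 -0.000e+00 -1.068e-01] dist mm [1.8 2.7 1.2] deg [-0.01 -0.   -4.8 ] yaw now 25.2 j6 0.55 time 1.75 w 0.0856
```

```bash
python3 -c "
from h import *
goto(444.8,-208.6,3,29.8)"
```

```text
t [0.0135 0.0077 0.3455] w [-1.000e-04 -0.000e+00 -1.023e-01] dist mm [  5.4   3.1 138.2] deg [-0.01 -0.   -4.6 ] yaw now 25.2 j6 0.55 time 1.75 w 0.0856
```

```bash
python3 -m pendant '[{"tx":0.0135,"ty":0.0077,"tz":0.1,"wx":0,"wy":0,"wz":-0.102,"fingers":0},{"tx":0.0135,"ty":0.0077,"tz":0.22,"wx":0,"wy":0,"wz":-0.102,"fingers":0},{"tx":0.0135,"ty":0.0077,"tz":0.3455,"wx":0,"wy":0,"wz":-0.102,"fingers":0},{"tx":0.0135,"ty":0.0077,"tz":0.3455,"wx":0,"wy":0,"wz":-0.102,"fingers":0}]' 
python3 -c "
from h import *
goto(444.8,-208.6,3,29.8)"
```

```text
time_s: 2.25
position: [0.4425, -0.2071, 0.173]
ee_rot: [0.501, 0.865, 0.0, -0.004]
force: [0.1, 0.4, -0.6]
gripper_width: 0.0855
finger_force: 0.0
t [-0.006   0.0031 -0.0075] w [-0.0051 -0.0096  0.0008] dist mm [-2.4  1.3 -3. ] deg [-0.23 -0.43  0.03] yaw now 29.84 j6 0.48 time 2.25 w 0.0855
```

```bash
python3 -m pendant '[{"tx":0,"ty":0,"tz":0,"wx":0,"wy":0,"wz":0,"fingers":0.4},{"tx":0,"ty":0,"tz":0,"wx":0,"wy":0,"wz":0,"fingers":0.6},{"tx":0,"ty":0,"tz":0,"wx":0,"wy":0,"wz":0,"fingers":0.8},{"tx":0,"ty":0,"tz":0,"wx":0,"wy":0,"wz":0,"fingers":1},{"tx":0,"ty":0,"tz":0,"wx":0,"wy":0,"wz":0,"fingers":1},{"tx":0,"ty":0,"tz":0,"wx":0,"wy":0,"wz":0,"fingers":1}]' 80
python3 -c "
from h import *
goto(444.8,-208.6,3,29.8)"
```

```text
time_s: 3.0
position: [0.4462, -0.2095, 0.1783]
ee_rot: [0.501, 0.866, -0.0, 0.002]
force: [0.6, -1.0, 7.0]
gripper_width: 0.0378
finger_force: 80.8
t [ 0.0037 -0.0019  0.0058] w [0.0028 0.0057 0.0021] dist mm [ 1.5 -0.8  2.3] deg [0.12 0.26 0.09] yaw now 29.89 j6 0.48 time 3.0 w 0.0378
```

```bash
python3 -m pendant '[{"tx":0,"ty":0,"tz":-0.1,"wx":0,"wy":0,"wz":0,"fingers":1},{"tx":0,"ty":0,"tz":-0.25,"wx":0,"wy":0,"wz":0,"fingers":1},{"tx":0,"ty":0,"tz":-0.4,"wx":0,"wy":0,"wz":0,"fingers":1},{"tx":0,"ty":0,"tz":-0.4,"wx":0,"wy":0,"wz":0,"fingers":1}]' 
python3 -c "
from h import *
goto(510,31,170,90)"
```

```text
time_s: 3.5
position: [0.4469, -0.2098, 0.3424]
ee_rot: [0.501, 0.866, -0.0, 0.006]
force: [0.5, -0.4, -0.4]
gripper_width: 0.0374
finger_force: 80.3
t [ 0.4433  0.4369 -0.004 ] w [-8.0000e-04  1.6900e-02 -1.3356e+00] dist mm [177.3 174.8  -1.6] deg [-4.00e-02  7.60e-01 -6.01e+01] yaw now 29.9 j6 0.48 time 3.5 w 0.0374
```

```bash
python3 -m pendant '[{"tx":0.443,"ty":0.437,"tz":0,"wx":0,"wy":0,"wz":-1,"fingers":1},{"tx":0.443,"ty":0.437,"tz":0,"wx":0,"wy":0,"wz":-1,"fingers":1},{"tx":0.443,"ty":0.437,"tz":0,"wx":0,"wy":0,"wz":-1,"fingers":1},{"tx":0.443,"ty":0.437,"tz":0,"wx":0,"wy":0,"wz":-1,"fingers":1},{"tx":0.443,"ty":0.437,"tz":0,"wx":0,"wy":0,"wz":-1,"fingers":1}]' 
python3 -c "
from h import *
goto(510,31,170,90)"
```

```text
time_s: 4.12
position: [0.5081, 0.0359, 0.3355]
ee_rot: [0.127, 0.992, 0.0, -0.0]
force: [-0.1, -0.6, -0.3]
gripper_width: 0.0376
finger_force: 80.6
t [-0.0076 -0.0107 -0.0187] w [ 1.100e-03 -3.000e-04 -3.247e-01] dist mm [-3.  -4.3 -7.5] deg [  0.05  -0.02 -14.61] yaw now 75.39 j6 0.2 time 4.125 w 0.0376
```

```bash
python3 -m pendant '[{"tx":0,"ty":0,"tz":0,"wx":0,"wy":0,"wz":-0.336,"fingers":1},{"tx":0,"ty":0,"tz":0,"wx":0,"wy":0,"wz":-0.336,"fingers":1},{"tx":0,"ty":0,"tz":0,"wx":0,"wy":0,"wz":-0.336,"fingers":1},{"tx":0,"ty":0,"tz":0,"wx":0,"wy":0,"wz":-0.336,"fingers":1}]'
python3 - <<'E'
from h import *
import pickle
goto(510,31,170,90)
c=snap("wrist"); pickle.dump(c,open("w2.pkl","wb")); cv2.imwrite("pics/w2.png",c["img"][:,:,::-1])
E
```

```text
time_s: 4.62
position: [0.5078, 0.0316, 0.3358]
ee_rot: [0.001, 1.0, -0.0, -0.0]
force: [-0.2, 0.4, -0.7]
gripper_width: 0.0378
finger_force: 80.5
t [-0.0055 -0.0014 -0.018 ] w [-0.0003 -0.0005 -0.0023] dist mm [-2.2 -0.6 -7.2] deg [-0.01 -0.02 -0.1 ] yaw now 89.9 j6 -0.06 time 4.625 w 0.0378
```

View pics/w2.png

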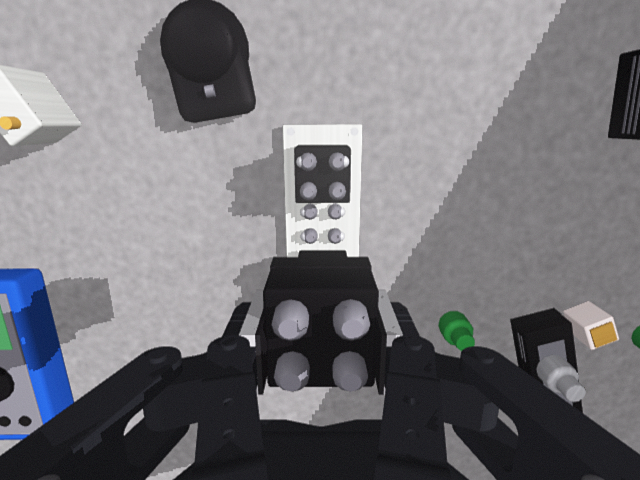

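The wrist view shows the held module with studs at (290,320), (349,320), (292,370) and (350,370). The gap studs are at (310,212), (335,212), (310,236) and (335,236), and the near fixed module is at (323,175).

Run:
```python
from h import *
import pickle
c=pickle.load(open("w2.pkl","rb"))
P=cloud(c)
def comps(m,box,n,amin=60):
    M=np.zeros((480,640),np.uint8); x0,y0,x1,y1=box; M[y0:y1,x0:x1]=m[y0:y1,x0:x1]
    k,l,st,ct=cv2.connectedComponentsWithStats(M,connectivity=4)
    r=[P[l==i].mean(0)*1000 for i in range(1,k) if st[i,4]>amin]
    print(n,[st[i,4] for i in range(1,k) if st[i,4]>amin]); print(np.round(r,1),"mean",np.round(np.mean(r,0),1))
z=P[...,2]
comps((z>.0145)&(z<.0195),(290,203,350,248),"gap")
comps((z>.046)&(z<.052),(290,140,355,205),"fixed")
q=P[300:395,265:375].reshape(-1,3); print("held z pct",np.round(np.percentile(q[:,2],[5,20,40,60,80,95])*1000,1))
zt=np.percentile(q[:,2],95)
comps(z>zt-.004,(260,285,385,400),"held")
m=(z>zt-.014)&(z<zt-.006); M=np.zeros_like(m);M[260:400,262:380]=m[260:400,262:380]; print("heldtop",rect(P[M]),np.median(P[M][:,2]))
M=(z>.036)&(z<.044);M[:140]=0;M[205:]=0;M[:,:285]=0;M[:,360:]=0;print("fixtop",rect(P[M]))
m=(z>.005)&(z<.011)&(c["img"].min(2)>150);m[:115]=0;m[258:]=0;m[:,:275]=0;m[:,370:]=0;print("plate",rect(P[m]))
```

```text
gap [np.int32(159), np.int32(160), np.int32(148), np.int32(143)]
[[500.3  43.2  16.2]
 [500.4  22.4  16.2]
 [520.4  22.3  16.2]
 [520.3  43.1  16.2]] mean [510.3  32.7  16.2]
fixed [np.int32(244), np.int32(247), np.int32(209), np.int32(213)]
[[458.6  22.3  48.1]
 [458.6  43.1  48. ]
 [478.5  22.8  48.1]
 [478.4  42.7  48.1]] mean [468.5  32.7  48.1]
held z pct [  0.2 189.1 189.7 192.5 197.2 198.7]
held [np.int32(953), np.int32(955), np.int32(314), np.int32(534), np.int32(846), np.int32(845)]
[[494.8  21.4 197.8]
 [494.7  40.9 198.1]
 [507.4  12.3 200. ]
 [507.   50.4 200. ]
 [514.   21.4 198.2]
 [514.3  40.9 197.8]] mean [505.4  31.2 198.6]
heldtop [505.9  31.1  41.   40.1  89.6] 0.18945130037663055
fixtop [468.7  32.7  39.2  39.  -90. ]
plate [487.6  32.8 105.6  60.1   0. ]
```

```bash
cat > rel.py <<'E'
from h import *
import sys,pickle
s=manip.sense(); zt=s["position"][2]-float(sys.argv[1])  # held body-top z given by offset from TCP
c=snap("wrist"); pickle.dump(c,open(f"rel.pkl","wb")); cv2.imwrite("pics/rel_last.png",c["img"][:,:,::-1]); P=cloud(c); z=P[...,2]
def comps(lo,hi,x0,x1,n):
    m=(z>lo)&(z<hi)&(P[...,0]>x0)&(P[...,0]<x1)&(abs(P[...,1]-.0325)<.016)
    k,l,st,ct=cv2.connectedComponentsWithStats(m.astype(np.uint8),connectivity=4)
    r=np.array([P[l==i].mean(0)*1000 for i in range(1,k) if st[i,4]>60]); print(n,np.round(r,1).tolist(),"mean",np.round(r.mean(0),1))
comps(.046,.052,.445,.489,"fixed")
x=s["position"][0]
comps(zt+.006,zt+.012,x-.03,x+.022,"held")
print("tcp",np.round(np.array(s["position"])*1000,1),"f",np.round(s["force"],1),s["time_s"])
E
python3 -m pendant '[{"tx":-0.015,"ty":0.004,"tz":0.12,"wx":0,"wy":0,"wz":0,"fingers":1},{"tx":-0.015,"ty":0.004,"tz":0.2425,"wx":0,"wy":0,"wz":0,"fingers":1},{"tx":-0.015,"ty":0.004,"tz":0.2425,"wx":0,"wy":0,"wz":0,"fingers":1},{"tx":-0.015,"ty":0.004,"tz":0.2425,"wx":0,"wy":0,"wz":0,"fingers":1}]'; python3 rel.py 0.1463
```

```text
time_s: 5.18
position: [0.5146, 0.0336, 0.2404]
ee_rot: [0.0, 1.0, -0.0, 0.001]
force: [0.2, 0.3, -0.7]
gripper_width: 0.0373
finger_force: 80.5
fixed [[458.7, 22.4, 48.1], [458.7, 42.6, 48.2], [478.4, 22.7, 48.1], [478.4, 42.4, 48.2]] mean [468.5  32.5  48.1]
held [[502.2, 43.0, 102.2], [502.2, 23.4, 102.2], [521.9, 23.3, 102.2], [521.9, 42.9, 102.1]] mean [512.1  33.2 102.2]
tcp [514.6  33.6 240.4] f [ 0.2  0.3 -0.7] 5.175
```

```bash
python3 -m pendant '[{"tx":0.004,"ty":-0.0018,"tz":0,"wx":0,"wy":0,"wz":0,"fingers":1},{"tx":0.004,"ty":-0.0018,"tz":0.05,"wx":0,"wy":0,"wz":0,"fingers":1},{"tx":0.004,"ty":-0.0018,"tz":0.1,"wx":0,"wy":0,"wz":0,"fingers":1},{"tx":0.004,"ty":-0.0018,"tz":0.1,"wx":0,"wy":0,"wz":0,"fingers":1}]'; python3 rel.py 0.1463
```

```text
time_s: 5.72
position: [0.512, 0.033, 0.199]
ee_rot: [-0.0, 1.0, -0.0, -0.001]
force: [-0.4, 1.1, -0.2]
gripper_width: 0.0375
finger_force: 80.5
fixed [[458.6, 22.5, 48.1], [458.6, 42.5, 48.1], [478.3, 42.4, 48.1], [478.3, 22.6, 48.1]] mean [468.4  32.5  48.1]
held [[499.3, 22.7, 60.8], [499.3, 42.5, 60.8], [519.0, 22.8, 60.7], [518.9, 42.6, 60.7]] mean [509.1  32.7  60.7]
tcp [512.  33. 199.] f [-0.4  1.1 -0.2] 5.725
```

```bash
python3 -m pendant '[{"tx":-0.003,"ty":-0.0005,"tz":0,"wx":0,"wy":0,"wz":0,"fingers":1},{"tx":-0.003,"ty":-0.0005,"tz":0.009,"wx":0,"wy":0,"wz":0,"fingers":1},{"tx":-0.003,"ty":-0.0005,"tz":0.018,"wx":0,"wy":0,"wz":0,"fingers":1},{"tx":-0.003,"ty":-0.0005,"tz":0.018,"wx":0,"wy":0,"wz":0,"fingers":1},{"tx":-0.003,"ty":-0.0005,"tz":0.018,"wx":0,"wy":0,"wz":0,"fingers":1}]'; python3 rel.py 0.1463
```

```text
time_s: 6.4
position: [0.5137, 0.0329, 0.1918]
ee_rot: [-0.0, 1.0, 0.0, 0.0]
force: [1.1, 0.1, -0.4]
gripper_width: 0.0377
finger_force: 80.8
fixed [[458.6, 22.4, 48.1], [458.6, 42.5, 48.1], [478.2, 22.6, 48.1], [478.2, 42.3, 48.1]] mean [468.4  32.4  48.1]
held [[501.3, 22.7, 53.6], [501.2, 42.3, 53.6], [520.9, 22.6, 53.5], [520.8, 42.3, 53.6]] mean [511.   32.5  53.6]
tcp [513.7  32.9 191.8] f [ 1.1  0.1 -0.4] 6.4
```

```bash
python3 -m pendant '[{"tx":0.0015,"ty":0,"tz":0.008,"wx":0,"wy":0,"wz":0,"fingers":1},{"tx":0.0015,"ty":0,"tz":0.014,"wx":0,"wy":0,"wz":0,"fingers":1},{"tx":0.0015,"ty":0,"tz":0.018,"wx":0,"wy":0,"wz":0,"fingers":1},{"tx":0.0015,"ty":0,"tz":0.018,"wx":0,"wy":0,"wz":0,"fingers":1},{"tx":0.0015,"ty":0,"tz":0.018,"wx":0,"wy":0,"wz":0,"fingers":1}]'; python3 rel.py 0.1463
```

```text
time_s: 7.08
position: [0.5135, 0.0329, 0.1869]
ee_rot: [-0.0, 1.0, -0.0, 0.001]
force: [-3.8, 0.7, 17.9]
gripper_width: 0.0375
finger_force: 83.0
fixed [[458.6, 22.5, 48.2], [458.7, 42.5, 48.2], [478.2, 42.3, 48.2], [478.3, 22.7, 48.1]] mean [468.4  32.5  48.1]
held [[501.4, 22.7, 48.7], [501.4, 42.3, 48.7], [521.0, 22.6, 48.6], [520.9, 42.3, 48.6]] mean [511.2  32.5  48.7]
tcp [513.5  32.9 186.9] f [-3.8  0.7 17.9] 7.075
```

```bash
python3 -m pendant '[{"tx":0,"ty":0,"tz":0.004,"wx":0,"wy":0,"wz":0,"fingers":1},{"tx":0,"ty":0,"tz":0.006,"wx":0,"wy":0,"wz":0,"fingers":1},{"tx":0,"ty":0,"tz":0.006,"wx":0,"wy":0,"wz":0,"fingers":1},{"tx":0,"ty":0,"tz":0.006,"wx":0,"wy":0,"wz":0,"fingers":1}]'; python3 rel.py 0.1463
```

```text
time_s: 7.62
position: [0.5134, 0.0329, 0.1862]
ee_rot: [-0.0, 1.0, -0.0, 0.002]
force: [-9.3, 0.7, 34.0]
gripper_width: 0.0378
finger_force: 85.1
fixed [[458.6, 22.5, 48.1], [458.6, 42.5, 48.2], [478.3, 22.7, 48.1], [478.3, 42.4, 48.1]] mean [468.4  32.5  48.1]
held [[501.3, 22.7, 48.0], [501.3, 42.3, 48.1], [520.9, 22.7, 48.0], [520.9, 42.3, 48.0]] mean [511.1  32.5  48. ]
tcp [513.4  32.9 186.2] f [-9.3  0.7 34. ] 7.625
```

```bash
python3 -m pendant '[{"tx":0,"ty":0,"tz":-0.010,"wx":0,"wy":0,"wz":0,"fingers":1},{"tx":0,"ty":0,"tz":-0.010,"wx":0,"wy":0,"wz":0,"fingers":0.5},{"tx":0,"ty":0,"tz":-0.010,"wx":0,"wy":0,"wz":0,"fingers":0},{"tx":0,"ty":0,"tz":-0.010,"wx":0,"wy":0,"wz":0,"fingers":0},{"tx":0,"ty":0,"tz":-0.010,"wx":0,"wy":0,"wz":0,"fingers":0},{"tx":0,"ty":0,"tz":-0.15,"wx":0,"wy":0,"wz":0,"fingers":0},{"tx":0,"ty":0,"tz":-0.3,"wx":0,"wy":0,"wz":0,"fingers":0},{"tx":0,"ty":0,"tz":-0.42,"wx":0,"wy":0,"wz":0,"fingers":0}]'
python3 - <<'E'
from h import *
c=snap("top"); P=cloud(c); z=P[...,2]; v=np.isfinite(z)
# bridge etc again (unchanged) ; goto point above bridge/adapter
def reg(n,u0,u1,v0,v1,lo,hi):
    Q=P[v0:v1,u0:u1].reshape(-1,3);Q=Q[(Q[:,2]>lo)&(Q[:,2]<hi)]; print(n,len(Q),rect(Q),np.median(Q[:,2]))
reg("adapter top",215,240,192,216,.05,.075)
I=c["img"];
goto(637,228,150,106)
E
```

```text
time_s: 8.68
position: [0.5131, 0.0328, 0.3527]
ee_rot: [-0.0, 1.0, -0.0, 0.001]
force: [0.5, -0.6, -0.4]
gripper_width: 0.0857
finger_force: 0.0
adapter top 54 [632.7 225.8  16.4  14.5  51.7] 0.05952496114629369
t [-0.3046  0.488   0.0928] w [-0.003   0.0139 -0.3549] dist mm [-121.8  195.2   37.1] deg [ -0.13   0.63 -15.97] yaw now 90.03 j6 -0.06 time 8.725 w 0.0854
```

```bash
python3 -m pendant '[{"tx":-0.295,"ty":0.484,"tz":0.06,"wx":0,"wy":0,"wz":-0.355,"fingers":0},{"tx":-0.295,"ty":0.484,"tz":0.06,"wx":0,"wy":0,"wz":-0.355,"fingers":0},{"tx":-0.295,"ty":0.484,"tz":0.06,"wx":0,"wy":0,"wz":-0.355,"fingers":0},{"tx":-0.295,"ty":0.484,"tz":0.06,"wx":0,"wy":0,"wz":-0.355,"fingers":0},{"tx":-0.295,"ty":0.484,"tz":0.06,"wx":0,"wy":0,"wz":-0.355,"fingers":0},{"tx":-0.295,"ty":0.484,"tz":0.06,"wx":0,"wy":0,"wz":-0.355,"fingers":0}]'
python3 - <<'E'
from h import *
import pickle
c=snap("wrist"); pickle.dump(c,open("w3.pkl","wb")); cv2.imwrite("pics/w3.png",c["img"][:,:,::-1])
P=cloud(c); z=P[...,2]
near=np.hypot(P[...,0]-.633,P[...,1]-.226)<.03
for lo,hi in((.057,.064),(.040,.048)):
    Q=P[near&(z>lo)&(z<hi)]; print("adapter",len(Q),rect(Q),np.round(np.median(Q,0)*1000,1))
m=(z>.022)&(z<.030)&(np.hypot(P[...,0]-.655,P[...,1]-.235)<.1)
k,l,st,ct=cv2.connectedComponentsWithStats(m.astype(np.uint8))
for i in range(1,k):
    if st[i,4]>300: print("bridge?",st[i],rect(P[l==i]))
goto(633,226,28,106)
E
```

```text
time_s: 9.48
position: [0.6306, 0.2261, 0.3257]
ee_rot: [-0.139, 0.99, -0.0, -0.001]
force: [-0.4, -1.5, -0.1]
gripper_width: 0.0856
finger_force: 0.0
adapter 434 [633.4 227.5  15.4  14.4  16.6] [633.  227.4  59.8]
adapter 524 [632.4 227.3  25.1  22.8 -75.8] [627.6 224.5  44.7]
bridge? [ 298  181   55  154 6725] [655.6 237.1 123.5  39.1  16.6]
t [-0.0065 -0.0005  0.3127] w [-0.0006 -0.0012 -0.0012] dist mm [ -2.6  -0.2 125.1] deg [-0.03 -0.06 -0.05] yaw now 105.95 j6 -0.03 time 9.525 w 0.0855
```

View pics/w3.png

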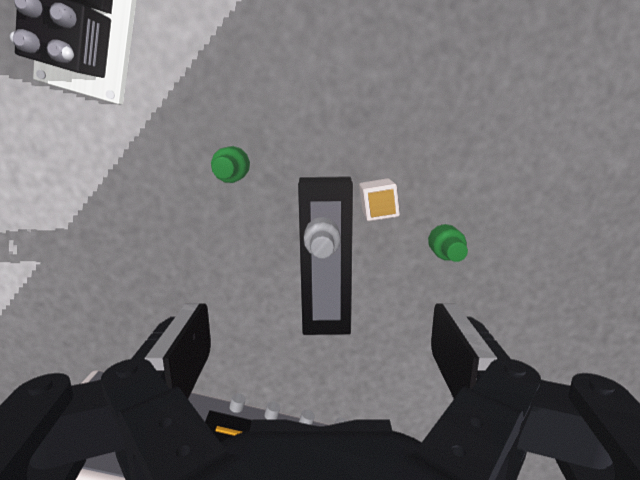

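The wrist view shows the bridge at (326,255), the adapter on it at (322,240), the relay at (380,200), and green look-alikes at (230,164) and (448,243). I'll turn the grip to 61° so the fingers stay clear of the relay.

```bash
python3 -m pendant '[{"tx":-0.0055,"ty":0.003,"tz":0.05,"wx":0,"wy":0,"wz":1,"fingers":0},{"tx":-0.0055,"ty":0.003,"tz":0.1,"wx":0,"wy":0,"wz":1,"fingers":0},{"tx":-0.0055,"ty":0.003,"tz":0.14,"wx":0,"wy":0,"wz":1,"fingers":0},{"tx":-0.0055,"ty":0.003,"tz":0.18,"wx":0,"wy":0,"wz":1,"fingers":0},{"tx":-0.0055,"ty":0.003,"tz":0.2,"wx":0,"wy":0,"wz":1,"fingers":0},{"tx":-0.0055,"ty":0.003,"tz":0.2,"wx":0,"wy":0,"wz":1,"fingers":0}]'; python3 -c "
from h import *
goto(633.2,227.4,29,61)"
```

```text
time_s: 10.28
position: [0.6324, 0.2273, 0.2461]
ee_rot: [0.25, 0.968, -0.0, -0.0]
force: [-0.6, 0.4, -0.1]
gripper_width: 0.0852
finger_force: 0.0
t [-0.0018  0.0013  0.1104] w [-0.001  -0.0007  0.0013] dist mm [-0.7  0.5 44.1] deg [-0.05 -0.03  0.06] yaw now 61.06 j6 0.76 time 10.275 w 0.0852
```

```bash
python3 -m pendant '[{"tx":-0.002,"ty":0.001,"tz":0.05,"wx":0,"wy":0,"wz":0,"fingers":0},{"tx":-0.002,"ty":0.001,"tz":0.09,"wx":0,"wy":0,"wz":0,"fingers":0},{"tx":-0.002,"ty":0.001,"tz":0.11,"wx":0,"wy":0,"wz":0,"fingers":0},{"tx":-0.002,"ty":0.001,"tz":0.11,"wx":0,"wy":0,"wz":0,"fingers":0.4},{"tx":-0.002,"ty":0.001,"tz":0.11,"wx":0,"wy":0,"wz":0,"fingers":0.6},{"tx":-0.002,"ty":0.001,"tz":0.11,"wx":0,"wy":0,"wz":0,"fingers":0.8},{"tx":-0.002,"ty":0.001,"tz":0.11,"wx":0,"wy":0,"wz":0,"fingers":1},{"tx":-0.002,"ty":0.001,"tz":0.11,"wx":0,"wy":0,"wz":0,"fingers":1}]' 40; python3 -c "
from h import *
goto(530,180,80,61)"
```

```text
time_s: 11.28
position: [0.634, 0.2283, 0.2032]
ee_rot: [0.25, 0.968, 0.0, 0.001]
force: [0.2, -0.5, 5.2]
gripper_width: 0.0243
finger_force: 39.5
t [ 0.1688 -0.2316 -0.1251] w [0.0013 0.0016 0.    ] dist mm [ 67.5 -92.6 -50. ] deg [0.06 0.07 0.  ] yaw now 61.0 j6 0.76 time 11.275 w 0.0243
```

```bash
python3 -m pendant '[{"tx":0,"ty":0,"tz":-0.06,"wx":0,"wy":0,"wz":0,"fingers":1},{"tx":0,"ty":0,"tz":-0.125,"wx":0,"wy":0,"wz":0,"fingers":1},{"tx":0.06,"ty":-0.08,"tz":-0.125,"wx":0,"wy":0,"wz":0,"fingers":1},{"tx":0.12,"ty":-0.16,"tz":-0.125,"wx":0,"wy":0,"wz":0,"fingers":1},{"tx":0.17,"ty":-0.232,"tz":-0.1,"wx":0,"wy":0,"wz":0,"fingers":1},{"tx":0.17,"ty":-0.232,"tz":-0.05,"wx":0,"wy":0,"wz":0,"fingers":1},{"tx":0.17,"ty":-0.232,"tz":0.02,"wx":0,"wy":0,"wz":0,"fingers":1},{"tx":0.17,"ty":-0.232,"tz":0.04,"wx":0,"wy":0,"wz":0,"fingers":1},{"tx":0.17,"ty":-0.232,"tz":0.04,"wx":0,"wy":0,"wz":0,"fingers":1}]' ; python3 -c "
from h import *
goto(530,180,4.8,61)
c=snap('wrist');P=cloud(c);z=P[...,2];p=manip.sense()['position']
n=(np.hypot(P[...,0]-p[0],P[...,1]-p[1])<.012);q=z[n];print(np.percentile(q,[50,80,90,97]))"
```

```text
time_s: 12.4
position: [0.5289, 0.1799, 0.1858]
ee_rot: [0.25, 0.968, -0.0, -0.001]
force: [0.4, 0.1, -0.8]
gripper_width: 0.0242
finger_force: 39.5
t [-0.0024  0.0015  0.02  ] w [-0.0014 -0.0014  0.    ] dist mm [-0.9  0.6  8. ] deg [-0.06 -0.06  0.  ] yaw now 61.0 j6 0.72 time 12.4 w 0.0242
[0.04269667 0.09469713 0.09796599 0.09996745]
```

```bash
python3 -m pendant '[{"tx":0,"ty":0,"tz":0.01,"wx":0,"wy":0,"wz":0,"fingers":1},{"tx":0,"ty":0,"tz":0.021,"wx":0,"wy":0,"wz":0,"fingers":1},{"tx":0,"ty":0,"tz":0.021,"wx":0,"wy":0,"wz":0,"fingers":1},{"tx":0,"ty":0,"tz":0.021,"wx":0,"wy":0,"wz":0,"fingers":1},{"tx":0,"ty":0,"tz":0.021,"wx":0,"wy":0,"wz":0,"fingers":0.6},{"tx":0,"ty":0,"tz":0.021,"wx":0,"wy":0,"wz":0,"fingers":0.3},{"tx":0,"ty":0,"tz":0.021,"wx":0,"wy":0,"wz":0,"fingers":0},{"tx":0,"ty":0,"tz":0.021,"wx":0,"wy":0,"wz":0,"fingers":0}]' ; python3 -c "
from h import *
goto(530,180,150,61)"
```

```text
time_s: 13.45
position: [0.5292, 0.18, 0.1779]
ee_rot: [0.25, 0.968, -0.0, 0.0]
force: [-0.6, -0.7, 0.3]
gripper_width: 0.085
finger_force: 0.0
t [-0.0018  0.001  -0.3628] w [-0.      0.0002 -0.    ] dist mm [  -0.7    0.4 -145.1] deg [-0.    0.01 -0.  ] yaw now 61.0 j6 0.72 time 13.45 w 0.085
```

```bash
python3 -m pendant '[{"tx":0,"ty":0,"tz":-0.1,"wx":0,"wy":0,"wz":0,"fingers":0},{"tx":0,"ty":0,"tz":-0.25,"wx":0,"wy":0,"wz":0,"fingers":0},{"tx":0,"ty":0,"tz":-0.35,"wx":0,"wy":0,"wz":0,"fingers":0},{"tx":0,"ty":0,"tz":-0.35,"wx":0,"wy":0,"wz":0,"fingers":0}]'
python3 - <<'E'
from h import *
c=snap("wrist");P=cloud(c);z=P[...,2]
m=(np.hypot(P[...,0]-.53,P[...,1]-.18)<.03)&(z>.010)&(z<.06); print("ad",rect(P[m]),np.percentile(z[m],98))
m&=z>.030; print(rect(P[m]))
goto(655.6,237.1,150,106.6)
E
```

```text
time_s: 13.95
position: [0.5308, 0.1804, 0.3219]
ee_rot: [0.25, 0.968, 0.002, 0.004]
force: [-0.2, 0.3, -0.6]
gripper_width: 0.0853
finger_force: 0.0
ad [528.3 180.5  24.8  24.5  54. ] 0.03506026765420997
[528.7 180.2  15.2  14.8 -29.2]
t [-0.2059  0.2768 -0.0075] w [ 0.0015  0.005  -1.0133] dist mm [-82.3 110.7  -3. ] deg [  0.07   0.22 -45.6 ] yaw now 61.0 j6 0.72 time 14.0 w 0.0855
```

```bash
python3 -m pendant '[{"tx":-0.206,"ty":0.277,"tz":0,"wx":0,"wy":0,"wz":-1,"fingers":0},{"tx":-0.206,"ty":0.277,"tz":0,"wx":0,"wy":0,"wz":-1,"fingers":0},{"tx":-0.206,"ty":0.277,"tz":0,"wx":0,"wy":0,"wz":-1,"fingers":0},{"tx":-0.206,"ty":0.277,"tz":0,"wx":0,"wy":0,"wz":-1,"fingers":0},{"tx":-0.206,"ty":0.277,"tz":0,"wx":0,"wy":0,"wz":-1,"fingers":0},{"tx":-0.206,"ty":0.277,"tz":0,"wx":0,"wy":0,"wz":-1,"fingers":0}]'
python3 - <<'E'
from h import *
c=snap("wrist");P=cloud(c);z=P[...,2]
m=(z>.022)&(z<.030)&(np.hypot(P[...,0]-.655,P[...,1]-.237)<.08)
k,l,st,ct=cv2.connectedComponentsWithStats(m.astype(np.uint8))
for i in range(1,k):
    if st[i,4]>1000: r=rect(P[l==i]); print(st[i],r,np.median(z[l==i]))
goto(655.6,237.1,4,106.6)
E
```

```text
time_s: 14.75
position: [0.6545, 0.2368, 0.3165]
ee_rot: [-0.138, 0.99, -0.0, -0.001]
force: [0.1, -0.4, -0.4]
gripper_width: 0.0858
finger_force: 0.0
[ 291  145   58  166 9044] [655.4 237.1 122.7  39.1  16.6] 0.026119264591093705
t [-3.400e-03  1.000e-04  3.501e-01] w [-0.0001 -0.002  -0.016 ] dist mm [ -1.3   0.  140. ] deg [-0.   -0.09 -0.72] yaw now 105.88 j6 -0.02 time 14.8 w 0.0854
```

```bash
python3 -m pendant '[{"tx":-0.0034,"ty":0,"tz":0.1,"wx":0,"wy":0,"wz":-0.016,"fingers":0},{"tx":-0.0034,"ty":0,"tz":0.2,"wx":0,"wy":0,"wz":-0.016,"fingers":0},{"tx":-0.0034,"ty":0,"tz":0.28,"wx":0,"wy":0,"wz":-0.016,"fingers":0},{"tx":-0.0034,"ty":0,"tz":0.33,"wx":0,"wy":0,"wz":-0.016,"fingers":0},{"tx":-0.0034,"ty":0,"tz":0.35,"wx":0,"wy":0,"wz":-0.016,"fingers":0},{"tx":-0.0034,"ty":0,"tz":0.35,"wx":0,"wy":0,"wz":-0.016,"fingers":0.3},{"tx":-0.0034,"ty":0,"tz":0.35,"wx":0,"wy":0,"wz":-0.016,"fingers":0.6},{"tx":-0.0034,"ty":0,"tz":0.35,"wx":0,"wy":0,"wz":-0.016,"fingers":0.8},{"tx":-0.0034,"ty":0,"tz":0.35,"wx":0,"wy":0,"wz":-0.016,"fingers":1},{"tx":-0.0034,"ty":0,"tz":0.35,"wx":0,"wy":0,"wz":-0.016,"fingers":1}]' 80; python3 -c "
from h import *
goto(655.6,237.1,100,106.6)"
```

```text
time_s: 16.05
position: [0.6571, 0.2376, 0.1797]
ee_rot: [-0.145, 0.989, 0.0, 0.002]
force: [0.3, -0.1, 5.7]
gripper_width: 0.0372
finger_force: 82.5
t [ 3.300e-03 -1.000e-04 -2.334e-01] w [-0.0001  0.0042  0.0025] dist mm [  1.3  -0.  -93.3] deg [-0.    0.19  0.11] yaw now 106.71 j6 -0.04 time 16.05 w 0.0372
```

```bash
python3 -m pendant '[{"tx":0,"ty":0,"tz":-0.08,"wx":0,"wy":0,"wz":0,"fingers":1},{"tx":0,"ty":0,"tz":-0.2,"wx":0,"wy":0,"wz":0,"fingers":1},{"tx":0,"ty":0,"tz":-0.32,"wx":0,"wy":0,"wz":0,"fingers":1},{"tx":0,"ty":0,"tz":-0.32,"wx":0,"wy":0,"wz":0,"fingers":1}]'; python3 -c "
from h import *
goto(513,33,130,90)"
```

```text
time_s: 16.55
position: [0.6579, 0.2378, 0.3112]
ee_rot: [-0.145, 0.989, 0.0, 0.005]
force: [-0.3, 0.3, -1.9]
gripper_width: 0.037
finger_force: 81.7
t [ 0.4943 -0.3861  0.016 ] w [0.0012 0.012  0.3715] dist mm [ 197.7 -154.4    6.4] deg [ 0.05  0.54 16.72] yaw now 106.72 j6 -0.04 time 16.55 w 0.037
```

```bash
python3 -m pendant '[{"tx":0.494,"ty":-0.386,"tz":0.0,"wx":0,"wy":0,"wz":0.3715,"fingers":1},{"tx":0.494,"ty":-0.386,"tz":0.0,"wx":0,"wy":0,"wz":0.3715,"fingers":1},{"tx":0.494,"ty":-0.386,"tz":0.0,"wx":0,"wy":0,"wz":0.3715,"fingers":1},{"tx":0.494,"ty":-0.386,"tz":0.0,"wx":0,"wy":0,"wz":0.3715,"fingers":1},{"tx":0.494,"ty":-0.386,"tz":0.0,"wx":0,"wy":0,"wz":0.3715,"fingers":1},{"tx":0.494,"ty":-0.386,"tz":0.0,"wx":0,"wy":0,"wz":0.3715,"fingers":1}]'
python3 - <<'E'
from h import *
import pickle
goto(513,33,130,90)
c=snap("wrist"); pickle.dump(c,open("w4.pkl","wb")); cv2.imwrite("pics/w4.png",c["img"][:,:,::-1])
P=cloud(c);z=P[...,2]; q=z[300:420,290:350]; print(np.round(np.percentile(q,[10,50,90]),4))
E
```

```text
time_s: 17.3
position: [0.5113, 0.0326, 0.3052]
ee_rot: [0.0, 1.0, 0.0, -0.0]
force: [1.3, 0.1, -1.0]
gripper_width: 0.0374
finger_force: 81.6
t [-0.0043  0.0011  0.0054] w [ 0.0005 -0.0008 -0.0009] dist mm [-1.7  0.4  2.2] deg [ 0.02 -0.04 -0.04] yaw now 89.96 j6 -0.06 time 17.3 w 0.0374
[0.1511 0.1518 0.1525]
```

View pics/w4.png

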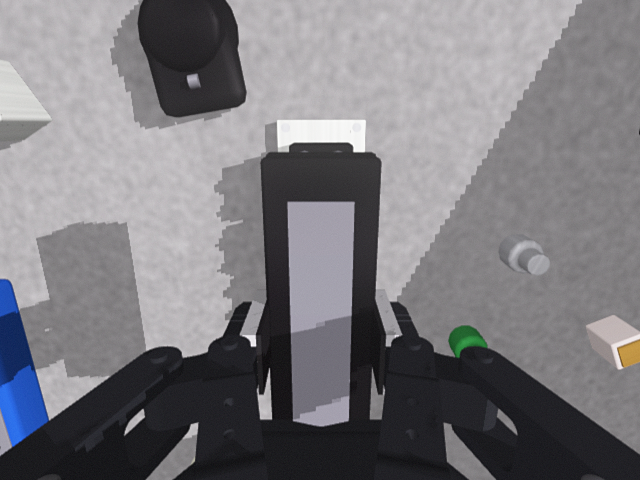

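The wrist view shows the bridge held level along the rail, with its near end at row 155 and the plate end at row 121. The steel adapter stands upright at (525,255). Next I measure the near end and the lateral centre.

```bash
cat > relb.py <<'E'
from h import *
s=manip.sense(); zt=s["position"][2]-0.1535
c=snap("wrist"); P=cloud(c); z=P[...,2]; x=P[...,0]; y=P[...,1]
m=(abs(z-zt)<.006)&(abs(y-.0325)<.05)&(x<s["position"][0]-.025)&(x>.4)
n=cv2.connectedComponentsWithStats(m.astype(np.uint8)); k=1+n[2][1:,4].argmax(); Q=P[n[1]==k]*1000
a=np.polyfit(Q[:,0],Q[:,2],1)[0]
ed=[np.percentile(Q[abs(Q[:,1]-yy)<2][:,0],0.5) for yy in (20,26,32,38,44)]
xs=np.arange(Q[:,0].min()+8,Q[:,0].max()-4,4); mid=[(Q[abs(Q[:,0]-t)<2][:,1].min()+Q[abs(Q[:,0]-t)<2][:,1].max())/2 for t in xs]
b=np.polyfit(xs,mid,1); print("bridge top z",np.round(np.median(Q[:,2]),1),"pitch deg",np.round(np.degrees(a),2),"near end x",np.round(ed,1),"centre x",np.round(np.mean(ed)+61.5,1),"y at 510:",np.round(np.polyval(b,510),1),"yaw",np.round(np.degrees(b[0]),2))
g=c["img"].min(2)>140
m=(abs(z-.008)<.004)&(abs(y-.0325)<.032)&(x>.42)&(x<.47)&g; p=P[m]*1000
print("plate end x",np.round(np.percentile(p[:,0],1),1),"rail centre x",np.round(np.percentile(p[:,0],1)+76,1),"plate y mid",np.round((np.percentile(p[:,1],1)+np.percentile(p[:,1],99))/2,1))
print("tcp",np.round(np.array(s["position"])*1000,1),"f",np.round(s["force"],1),"t",s["time_s"])
E
python3 relb.py
```

```text
bridge top z 152.0 pitch deg 0.72 near end x [448.8 448.9 448.9 448.9 448.9] centre x 510.4 y at 510: 32.6 yaw -0.16
plate end x 435.2 rail centre x 511.2 plate y mid 32.8
tcp [511.9  33.  305.4] f [-0.6  1.  -1.3] t 17.35
```

```bash
python3 -m pendant '[{"tx":0,"ty":0,"tz":0.08,"wx":0,"wy":0,"wz":0,"fingers":1},{"tx":0,"ty":0,"tz":0.14,"wx":0,"wy":0,"wz":0,"fingers":1},{"tx":0,"ty":0,"tz":0.165,"wx":0,"wy":0,"wz":0,"fingers":1},{"tx":0,"ty":0,"tz":0.165,"wx":0,"wy":0,"wz":0,"fingers":1},{"tx":0,"ty":0,"tz":0.165,"wx":0,"wy":0,"wz":0,"fingers":1}]'; python3 relb.py
python3 - <<'E'
from h import *
c=snap("side"); I=c["img"]; p=proj(c,np.array([.51,.05,.05])); print(p); u,v=p.astype(int)
cv2.imwrite("pics/s1.png",cv2.resize(I[v-60:v+60,u-80:u+80,::-1],(800,600),interpolation=cv2.INTER_CUBIC))
E
```

```text
time_s: 18.02
position: [0.5123, 0.0329, 0.2407]
ee_rot: [-0.0, 1.0, -0.0, 0.001]
force: [-0.3, 0.3, -1.9]
gripper_width: 0.0374
finger_force: 81.6
bridge top z 87.2 pitch deg 0.81 near end x [449.4 449.4 449.4 449.4 449.4] centre x 510.9 y at 510: 32.4 yaw -0.09
plate end x 435.3 rail centre x 511.3 plate y mid 32.6
tcp [512.3  32.9 240.7] f [-0.3  0.3 -1.9] t 18.025
[341.01873604 263.13172901]
```

View pics/s1.png

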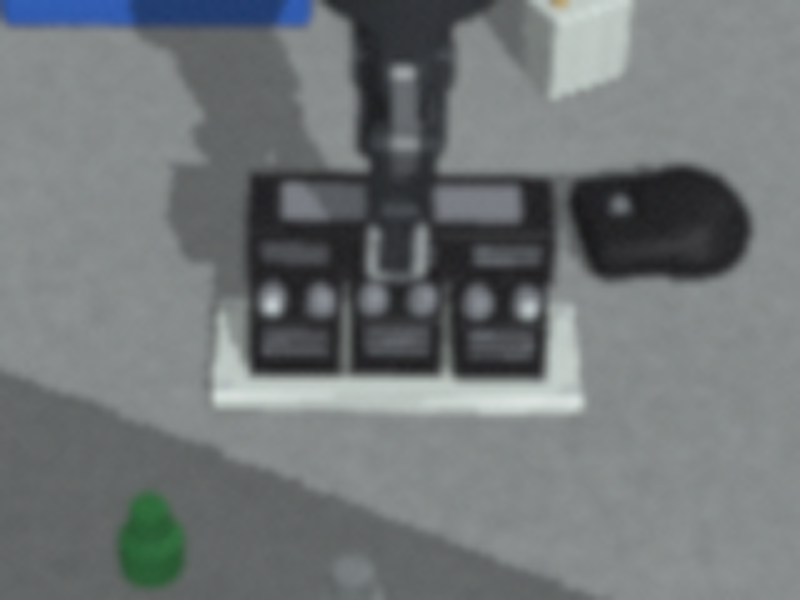

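The side view shows the square seated level between the fixed modules, and the bridge level above and in line with the three (bridge ends at columns 250 and 550, rail modules 252–545).

```bash
python3 -m pendant '[{"tx":0,"ty":0,"tz":0.02,"wx":0,"wy":0,"wz":0,"fingers":1},{"tx":0,"ty":0,"tz":0.035,"wx":0,"wy":0,"wz":0,"fingers":1},{"tx":0,"ty":0,"tz":0.038,"wx":0,"wy":0,"wz":0,"fingers":1},{"tx":0,"ty":0,"tz":0.038,"wx":0,"wy":0,"wz":0,"fingers":1}]'; python3 relb.py
```

```text
time_s: 18.62
position: [0.5117, 0.0327, 0.2247]
ee_rot: [-0.0, 1.0, 0.0, 0.0]
force: [1.6, 2.7, -0.9]
gripper_width: 0.0377
finger_force: 81.9
bridge top z 71.3 pitch deg 0.77 near end x [448.7 448.7 448.6 448.7 448.7] centre x 510.2 y at 510: 32.4 yaw -0.07
plate end x 435.1 rail centre x 511.1 plate y mid 32.6
tcp [511.7  32.7 224.7] f [ 1.6  2.7 -0.9] t 18.625
```

```bash
python3 -m pendant '[{"tx":0,"ty":0,"tz":0.006,"wx":0,"wy":0,"wz":0,"fingers":1},{"tx":0,"ty":0,"tz":0.012,"wx":0,"wy":0,"wz":0,"fingers":1},{"tx":0,"ty":0,"tz":0.018,"wx":0,"wy":0,"wz":0,"fingers":1},{"tx":0,"ty":0,"tz":0.021,"wx":0,"wy":0,"wz":0,"fingers":1},{"tx":0,"ty":0,"tz":0.023,"wx":0,"wy":0,"wz":0,"fingers":1},{"tx":0,"ty":0,"tz":0.023,"wx":0,"wy":0,"wz":0,"fingers":1},{"tx":0,"ty":0,"tz":0.023,"wx":0,"wy":0,"wz":0,"fingers":1}]'; python3 relb.py
```

```text
time_s: 19.55
position: [0.5122, 0.0327, 0.2197]
ee_rot: [-0.0, 1.0, -0.0, 0.002]
force: [-8.8, 1.9, 31.4]
gripper_width: 0.0372
finger_force: 85.7
bridge top z 66.4 pitch deg 0.69 near end x [449.8 449.8 449.8 449.8 449.8] centre x 511.3 y at 510: 32.3 yaw -0.16
plate end x 435.2 rail centre x 511.2 plate y mid 32.6
tcp [512.2  32.7 219.7] f [-8.8  1.9 31.4] t 19.55
```

```bash
python3 -m pendant '[{"tx":0,"ty":0,"tz":-0.009,"wx":0,"wy":0,"wz":0,"fingers":1},{"tx":0,"ty":0,"tz":-0.009,"wx":0,"wy":0,"wz":0,"fingers":0.5},{"tx":0,"ty":0,"tz":-0.009,"wx":0,"wy":0,"wz":0,"fingers":0},{"tx":0,"ty":0,"tz":-0.009,"wx":0,"wy":0,"wz":0,"fingers":0},{"tx":0,"ty":0,"tz":-0.009,"wx":0,"wy":0,"wz":0,"fingers":0},{"tx":0,"ty":0,"tz":-0.15,"wx":0,"wy":0,"wz":0,"fingers":0},{"tx":0,"ty":0,"tz":-0.3,"wx":0,"wy":0,"wz":0,"fingers":0},{"tx":0,"ty":0,"tz":-0.3,"wx":0,"wy":0,"wz":0,"fingers":0}]'
cat > fin.py <<'E'
from h import *
c=snap("wrist");P=cloud(c);z=P[...,2];x=P[...,0];y=P[...,1]
m=(z>.058)&(z<.078)&(abs(y-.0325)<.03)&(abs(x-.51)<.08)
n=cv2.connectedComponentsWithStats(m.astype(np.uint8));k=1+n[2][1:,4].argmax();Q=P[n[1]==k]*1000
A=np.c_[Q[:,:2]-[510.5,32.5],np.ones(len(Q))];w=np.linalg.lstsq(A,Q[:,2],rcond=None)[0]
print("bridge",rect(Q),"z0",w[2].round(2),"slopes deg",np.degrees(w[:2]).round(2))
for n,xc,yc,r,lo,hi in(("plate end near",.440,.0325,.02,.004,.012),("plate far",.580,.0325,.02,.004,.012)):
    q=P[(abs(x-xc)<.003)&(abs(y-yc)<r)]*1000; print(n,len(q),np.median(q[:,2]) if len(q) else None)
b=P[(abs(z)<.006)&(abs(y-.0325)<.15)&(abs(x-.51)<.15)]*1000;A=np.c_[b[:,:2]-[510.5,32.5],np.ones(len(b))];w=np.linalg.lstsq(A,b[:,2],rcond=None)[0];print("bench z",w[2].round(2),"slopes",np.degrees(w[:2]).round(2))
E
python3 fin.py
```

```text
time_s: 20.6
position: [0.5137, 0.0325, 0.3405]
ee_rot: [-0.0, 1.0, -0.0, 0.005]
force: [0.9, -0.7, -1.0]
gripper_width: 0.0854
finger_force: 0.0
bridge [510356.6  32782.  122692.8  39069.2      0. ] z0 67.75 slopes deg [ 1.12 -0.07]
plate end near 1672 309.0640061180435
plate far 0 None
bench z -0.01 slopes [-0.04  0.11]
```

```bash
python3 -m pendant '[{"tx":0,"ty":0,"tz":0,"wx":0,"wy":0,"wz":0,"fingers":0},{"tx":0,"ty":0,"tz":0,"wx":0,"wy":0,"wz":0,"fingers":0}]'; python3 fin.py; python3 -c "
from h import *
goto(555,32.5,80,90)
c=snap('top');P=cloud(c);z=P[...,2]
m=(z>.055)&(z<.08)&(abs(P[...,1]-.031)<.025)&(abs(P[...,0]-.51)<.065);Q=P[m]*1000
print('top',len(Q),rect(Q/1000),[ (a,np.median(Q[abs(Q[:,0]-a)<6][:,2]).round(1)) for a in (455,480,510,540,565) if (abs(Q[:,0]-a)<6).sum()>10])"
```

```text
time_s: 20.9
position: [0.5106, 0.0327, 0.3336]
ee_rot: [0.0, 1.0, 0.0, -0.002]
force: [0.3, -0.6, -1.2]
gripper_width: 0.0853
finger_force: 0.0
bridge [5.103140e+05 3.281160e+04 1.227835e+05 3.910180e+04 1.000000e-01] z0 67.76 slopes deg [ 1.07 -0.07]
plate end near 1663 303.15129630927476
plate far 0 None
bench z -0.02 slopes [-0.04  0.11]
t [-0.1114 -0.0004  0.2015] w [ 0.0001 -0.0043 -0.    ] dist mm [-44.5  -0.1  80.6] deg [ 0.01 -0.19 -0.  ] yaw now 90.0 j6 -0.06 time 20.95 w 0.0857
top 0 [0. 0. 0. 0. 0.] []
```

The far end of the bridge is about 2 mm high (slope 1.07°), so I'll press it down with shut fingers near x=558.

```bash
python3 -m pendant '[{"tx":-0.118,"ty":0,"tz":0,"wx":0,"wy":0,"wz":0,"fingers":0.6},{"tx":-0.118,"ty":0,"tz":0,"wx":0,"wy":0,"wz":0,"fingers":1},{"tx":-0.118,"ty":0,"tz":0,"wx":0,"wy":0,"wz":0,"fingers":1},{"tx":-0.118,"ty":0,"tz":0.08,"wx":0,"wy":0,"wz":0,"fingers":1},{"tx":-0.118,"ty":0,"tz":0.16,"wx":0,"wy":0,"wz":0,"fingers":1},{"tx":-0.118,"ty":0,"tz":0.195,"wx":0,"wy":0,"wz":0,"fingers":1},{"tx":-0.118,"ty":0,"tz":0.195,"wx":0,"wy":0,"wz":0,"fingers":1},{"tx":-0.118,"ty":0,"tz":0.195,"wx":0,"wy":0,"wz":0,"fingers":1}]' 40; python3 -c "
from h import *
goto(558,32.5,66,90)"
```

```text
time_s: 22.0
position: [0.5591, 0.0326, 0.2587]
ee_rot: [-0.0, 1.0, -0.0, 0.001]
force: [0.9, -0.6, -0.0]
gripper_width: -0.0002
finger_force: 0.0
t [ 0.0029 -0.0002  0.0493] w [-0.0003  0.0025  0.0001] dist mm [ 1.1 -0.1 19.7] deg [-0.01  0.11  0.  ] yaw now 90.0 j6 -0.06 time 22.0 w -0.0002
```

```bash
python3 -m pendant '[{"tx":0,"ty":0,"tz":0.03,"wx":0,"wy":0,"wz":0,"fingers":1},{"tx":0,"ty":0,"tz":0.04,"wx":0,"wy":0,"wz":0,"fingers":1},{"tx":0,"ty":0,"tz":0.045,"wx":0,"wy":0,"wz":0,"fingers":1},{"tx":0,"ty":0,"tz":0.049,"wx":0,"wy":0,"wz":0,"fingers":1},{"tx":0,"ty":0,"tz":0.053,"wx":0,"wy":0,"wz":0,"fingers":1},{"tx":0,"ty":0,"tz":0.053,"wx":0,"wy":0,"wz":0,"fingers":1},{"tx":0,"ty":0,"tz":0.053,"wx":0,"wy":0,"wz":0,"fingers":1}]' 40; python3 -c "
from h import *
goto(558,32.5,66,90)"
```

```text
time_s: 22.88
position: [0.559, 0.0326, 0.2394]
ee_rot: [-0.0, 1.0, -0.0, 0.001]
force: [-6.7, -0.0, 20.9]
gripper_width: 0.0002
finger_force: 10.5
t [ 0.0025 -0.0003  0.0009] w [-0.0007  0.0038  0.0002] dist mm [ 1.  -0.1  0.4] deg [-0.03  0.17  0.01] yaw now 90.01 j6 -0.06 time 22.875 w 0.0002
```

Tip at 66.4 mm with 21 N. I'll push slightly further, lift and check.

```bash
python3 -m pendant '[{"tx":0,"ty":0,"tz":0.003,"wx":0,"wy":0,"wz":0,"fingers":1},{"tx":0,"ty":0,"tz":0.003,"wx":0,"wy":0,"wz":0,"fingers":1},{"tx":0,"ty":0,"tz":-0.02,"wx":0,"wy":0,"wz":0,"fingers":1},{"tx":0.117,"ty":0,"tz":-0.15,"wx":0,"wy":0,"wz":0,"fingers":0.5},{"tx":0.117,"ty":0,"tz":-0.24,"wx":0,"wy":0,"wz":0,"fingers":0},{"tx":0.117,"ty":0,"tz":-0.24,"wx":0,"wy":0,"wz":0,"fingers":0},{"tx":0.117,"ty":0,"tz":-0.24,"wx":0,"wy":0,"wz":0,"fingers":0},{"tx":0.117,"ty":0,"tz":-0.24,"wx":0,"wy":0,"wz":0,"fingers":0}]'; python3 fin.py
```

```text
time_s: 23.88
position: [0.5115, 0.0326, 0.3308]
ee_rot: [0.0, 1.0, 0.0, -0.001]
force: [0.2, -0.6, -1.0]
gripper_width: 0.0856
finger_force: 0.0
bridge [ 5.112323e+05  3.275140e+04  1.234286e+05  3.910870e+04 -1.000000e-01] z0 66.44 slopes deg [-0.33 -0.03]
plate end near 1740 300.2744953017517
plate far 0 None
bench z -0.03 slopes [-0.04  0.11]
```

```bash
python3 -m pendant '[{"tx":0.12,"ty":0,"tz":0,"wx":0,"wy":0,"wz":0,"fingers":0.6},{"tx":0.12,"ty":0,"tz":0,"wx":0,"wy":0,"wz":0,"fingers":1},{"tx":0.12,"ty":0,"tz":0,"wx":0,"wy":0,"wz":0,"fingers":1},{"tx":0.12,"ty":0,"tz":0.08,"wx":0,"wy":0,"wz":0,"fingers":1},{"tx":0.12,"ty":0,"tz":0.15,"wx":0,"wy":0,"wz":0,"fingers":1},{"tx":0.12,"ty":0,"tz":0.19,"wx":0,"wy":0,"wz":0,"fingers":1},{"tx":0.12,"ty":0,"tz":0.19,"wx":0,"wy":0,"wz":0,"fingers":1},{"tx":0.12,"ty":0,"tz":0.19,"wx":0,"wy":0,"wz":0,"fingers":1}]' 40; python3 -c "
from h import *
goto(463,32.5,66,90)"
```

```text
time_s: 24.92
position: [0.4649, 0.0325, 0.2569]
ee_rot: [0.0, 1.0, -0.0, 0.001]
force: [-0.6, -0.1, 0.2]
gripper_width: 0.0
finger_force: 0.0
t [ 0.0049 -0.0001  0.0447] w [-0.0002  0.002  -0.    ] dist mm [ 2.  -0.  17.9] deg [-0.01  0.09 -0.  ] yaw now 90.0 j6 -0.07 time 24.925 w 0.0
```

```bash
python3 -m pendant '[{"tx":0.002,"ty":0,"tz":0.025,"wx":0,"wy":0,"wz":0,"fingers":1},{"tx":0.002,"ty":0,"tz":0.036,"wx":0,"wy":0,"wz":0,"fingers":1},{"tx":0.002,"ty":0,"tz":0.042,"wx":0,"wy":0,"wz":0,"fingers":1},{"tx":0.002,"ty":0,"tz":0.047,"wx":0,"wy":0,"wz":0,"fingers":1},{"tx":0.002,"ty":0,"tz":0.05,"wx":0,"wy":0,"wz":0,"fingers":1},{"tx":0.002,"ty":0,"tz":0.05,"wx":0,"wy":0,"wz":0,"fingers":1},{"tx":0.002,"ty":0,"tz":0.05,"wx":0,"wy":0,"wz":0,"fingers":1}]' 40
python3 -m pendant '[{"tx":0,"ty":0,"tz":-0.02,"wx":0,"wy":0,"wz":0,"fingers":1},{"tx":-0.117,"ty":0,"tz":-0.15,"wx":0,"wy":0,"wz":0,"fingers":0.5},{"tx":-0.117,"ty":0,"tz":-0.24,"wx":0,"wy":0,"wz":0,"fingers":0},{"tx":-0.117,"ty":0,"tz":-0.24,"wx":0,"wy":0,"wz":0,"fingers":0},{"tx":-0.117,"ty":0,"tz":-0.24,"wx":0,"wy":0,"wz":0,"fingers":0},{"tx":-0.117,"ty":0,"tz":-0.24,"wx":0,"wy":0,"wz":0,"fingers":0}]'; python3 fin.py
python3 - <<'E'
from h import *
c=snap("side"); I=c["img"]; P=cloud(c); x,y,z=P[...,0],P[...,1],P[...,2]
m=(np.hypot(x-.5285,y-.18)<.03)&(z>.01)&(z<.06); print("adapter",np.round(np.percentile(P[m],[2,98],axis=0)*1000,1).tolist())
u,v=proj(c,np.array([.51,.08,.05])).astype(int)
cv2.imwrite("pics/s2.png",cv2.resize(I[v-60:v+90,u-100:u+100,::-1],(800,600),interpolation=cv2.INTER_CUBIC))
E
```

```text
time_s: 25.8
position: [0.4625, 0.0326, 0.2393]
ee_rot: [-0.0, 1.0, -0.0, 0.0]
force: [-11.0, -1.1, 31.1]
gripper_width: -0.0002
finger_force: 15.6
time_s: 26.55
position: [0.5089, 0.0327, 0.3307]
ee_rot: [0.0, 1.0, 0.0, -0.002]
force: [-0.8, 0.2, -0.4]
gripper_width: 0.0849
finger_force: 0.0
bridge [510808.2  32667.3 122948.6  39128.2     -0. ] z0 66.1 slopes deg [-0.05  0.04]
plate end near 485 7.9821374989618725
plate far 0 None
bench z -0.04 slopes [-0.04  0.11]
adapter [[518.2, 173.9, 11.0], [540.4, 192.2, 35.2]]
```

View pics/s2.png

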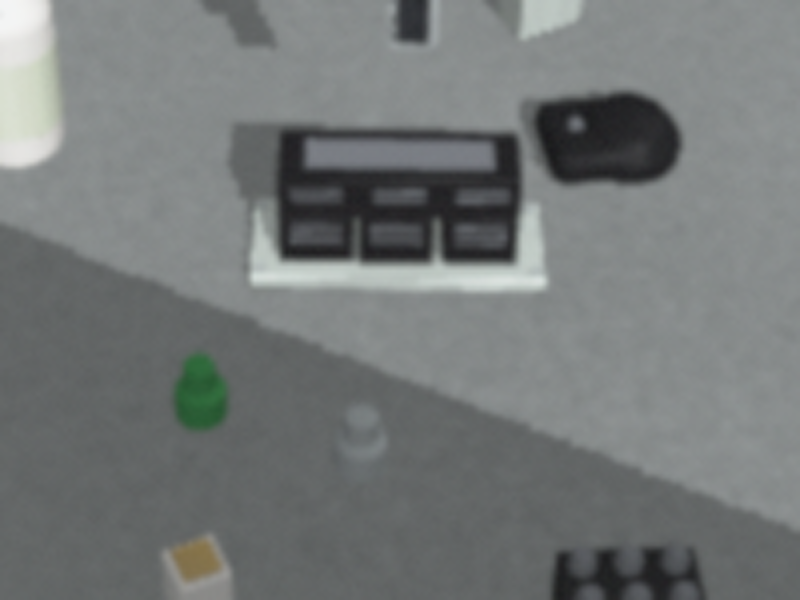

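The side view shows the bridge flush across all three modules (columns 280–520, rows 130–260) and the adapter upright at (362,435). Bridge top is at 66.1 mm with slope −0.05°, and the robot is clear.

```bash
python3 -c "
from rig import manip
print(manip.sign_off())"
```

```text
the job is handed in; nothing more can be done
None
```

The job is handed in: the square is home in the gap, the bridge measures flush and level across all three modules, the steel adapter stands upright on the bench, and the arm is clear at about 27 of the 72 s; the final verdict was not shown to me.

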